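# Fasten the yellow sample case

### The arm

A 7-joint arm with a two-finger parallel gripper is mounted at the origin on the work surface. World frame = base frame: x ahead of the robot, y to its left, z up, the work surface at z = 0. Lengths are in m, angles in rad, forces in N, time in s.
With the tool pointing down it reaches from about 0.4 to 0.875 m from the base axis. Payload 19.3 kg.
Tool frame: the origin (TCP) lies at the very end of the fingers, on their centre line; the grasp point (between the pads) lies 19 mm behind it; z points along the fingers, y is the direction in which the jaws open and shut (so a half turn about z gives the same grasp; the last joint's range is limited). The gripper opens to 85 mm and grips with 20 to 120 N. Pads are 22 mm wide; open, the fingers measure 114 mm over their backs; the gripper's body (76 mm by 85 mm) begins 54 mm behind the grasp point. The pads swing forward as they close: fully open they stand 13 mm farther back than shut.
Start: joints at [-1.241, 0.521, -0.036, 1.599, 0.021, 1.021, -0.113], TCP at [0.243, 0.576, 0.231] pointing down, gripper open.
Joint ranges: [-2.91, 2.91], [-0.3, 2.13], [-1.5, 1.42], [0.17, 2.43], [-1.26, 4.41], [0.16, 1.93], [-2.52, 2.52]. Speed limits (rad/s): [1.89, 1.89, 2.39, 2.39, 3.01, 3.01, 3.01].

### API

Orientations are given as [roll, pitch, yaw] about the fixed x, y, z axes, in that order (R = Rz(yaw) Ry(pitch) Rx(roll)).
In Python, from workcell import bot gives the robot as it stands. The module is installed in compiled form; this text tells all that it offers.
- The arm moves only by the shell command python3 -m inch 'ROWS' [FORCE]. ROWS is JSON, a list of rows, each an object of numbers: "dx", "dy", "dz": the shift along the tool's x, y, z in mm; "rx", "ry", "rz": the turn, a rotation vector about the tool's x, y, z in rad; "hand": the closure, from -1 (fully open) to 1 (shut), so that 0 is half open. In form: [{"dx": .., "dy": .., "dz": .., "rx": .., "ry": .., "rz": .., "hand": ..}, ...]. A call has 1 to 10 rows; each row shifts and turns the commanded pose from where the row before left it, along the tool's axes as they then stand; what a row does not reach is not made up. A row lasts 1/10 s, in which the tool goes at most 50 mm and 8.59 degrees, less where a joint would pass 70% of its speed; a pose out of reach is approached as far as the arm can. A call with a gripper value outside its range is refused whole. The fingers move at their own pace and stop on an object; FORCE is the grip in N (left out, the last holds). Time passes only in rows, so rows that do not move let the fingers close. It gives the time, the measured TCP pose, the force and the opening at its end, in the units of the state.
- bot.observe(): the state, without advancing time (a new reading comes with each control period).
- bot.grab_frame(name): name is "side" or "top" or "wrist"; returns (picture, depth): 384x512x3 uint8, red, green, blue; 384x512 float32, m along the optical axis (not along the pixel's ray), 0 where there is no reading.
- bot.get_calibration(name): a dict with "vertical_fov" (degrees; the focal length in pixels is half the picture's height over the tangent of half this angle, whatever the lens; pixels are square), "cx", "cy" (the principal point, pixels), "origin" and "orientation" of the camera in the world. Camera axes: x right, y down, z forward; pixel columns grow to the right and rows downward; lengths in m; the calibration is good to about 2 mm. A picture is of the moment at which its call begins: read the wrist's pose just before it. get_calibration takes no time and is no camera call; for the wrist camera it gives the pose at the moment of the call.
- bot.job_done(): hands the job in, once; it reports no verdict.
Trained networks look in the newest picture that a camera, given by its name, has taken for a name from the list of things; names that differ only in an ending like _2 or _b are one class to them, and where a whole thing is asked for, a point or a joint stands for the part that bears it (a point fixed in the world has none). Each returns a list of dicts, best first, with "score" (0 to 1); they miss things now and then, are a little off and sometimes report something else, mostly with a low value. They report only what shows in the picture. A call takes as long as a camera call.
- bot.trace(camera, target): "region" (384x512 bool, what is visible of it) and "box" ([left, top, right, bottom] in pixels, round what is visible of it).
- bot.tip_of(camera, target): "centre" ([row, column] in pixels: a listed point, or the origin of a listed thing).
The state is a dict: "clock": time; "qpos": joint angles; "qd": joint speeds; "joint_efforts": joint torques, N m; "position": TCP position; "tool_rot": TCP orientation; "force": force on the tool from outside, world axes, zero at the start; "moment": the same for the moment, N m; "grip_width": finger opening in m.
Only numpy, scipy, OpenCV 4.12 (cv2) and the standard library are available. Lean on these libraries where they do the work, as an engineer would, in place of code of your own. Each camera call takes 0.05 s, during which the arm holds its last target.

### The job

The yellow sample case is ready to leave the lab bench: press its lid fully shut, then swing its steel hasp over the brass catch until the hasp lies flat on the lid. Leave the blue case exactly as it is, with its lid ajar and its hasp open.

Things in the scene. Friction and masses are not known exactly. Their poses are not given: they have to be found in the camera images.
- yellow_case: Yellow sample case fixed to the bench, 210 (x) x 240 (y) x 90 mm high. Origin: centre of its underside; z up, -x its front (robot side). A ledge (x -105 to -65, top z 90) carries the hasp hinge; the lid lies behind it. Catch: brass staple on the lid at x -25, y 0, 14 mm wide in y, 5 mm thick, its top at z 104 when the lid is shut.
- yellow_lid (a joint): Lid angle, rad: 0 shut, positive = front edge raised (0.25 to 0.5 at the start). Lid 168 (x) x 240 (y) x 20 mm thick; in the case's frame its hinge axis runs along y at x 105, z 70, and its top is at z 90 when shut. Stiff friction hinge: stays where left; a few newtons downward at mid-lid close it.
- yellow_hasp (a joint): Hasp angle, rad: 0 closed, flat towards case +x, upper face at z 97; 1.57 upright; more = leaning to -x (1.75 to 2.1 at the start). Axis along y at case x -75, y 0, z 95. Steel strap 100 mm long from the axis, 32 wide, 4 thick; slot for the catch 38 to 66 mm from the axis, then a solid end tab with red tip. Stays where left; 1 to 2 N at its end move it.
- blue_hasp_tip (a point): Tip of the open hasp of the blue case, a case of the same shape and build as the yellow one but blue, standing beside it. Not to be moved.
- blue_lid_edge (a point): Middle of the upper front edge of the blue case's lid, which stands ajar like the yellow one's. Not to be moved.

How it is judged:
By the outcome, as a careful person would: the job done as asked, in the order asked, and still so for the second after the job is handed in, with the robot touching nothing.
It also fails if it takes over 45 s, if anything falls off the work surface, if the arm or the gripper's body presses on something with over 40 N, if the wrist force passes 120 N, or if a joint passes its speed limit or range.

## Working session

There is one attempt and no reset: what is moved stays moved. The work goes in short steps, Python scripts to look and compute and a shell command to move; the robot and the scene stay as the last step left them, time stands still between calls to the robot, and variables do not carry over. Pictures are saved under pics/ and viewed, and the job is handed in when it is done.

```bash
mkdir -p pics
cat > h.py <<'E'
import numpy as np,cv2
from workcell import bot
from scipy.spatial.transform import Rotation as R
def cal(n):
    c=bot.get_calibration(n); f=192/np.tan(np.radians(c["vertical_fov"])/2)
    o=np.array(c["orientation"],float)
    M=o if o.shape==(3,3) else R.from_euler('xyz',o).as_matrix()
    return f,c["cx"],c["cy"],np.array(c["origin"]),M
def cloud(n,d):
    f,cx,cy,o,M=cal(n)
    v,u=np.mgrid[0:384,0:512]
    P=np.stack([(u-cx)/f*d,(v-cy)/f*d,d],-1)
    return P@M.T+o
def proj(n,p):
    f,cx,cy,o,M=cal(n); q=(np.asarray(p)-o)@M
    return q[...,0]/q[...,2]*f+cx,q[...,1]/q[...,2]*f+cy
def grab(n,tag):
    im,d=bot.grab_frame(n); cv2.imwrite(f"pics/{tag}.png",im[:,:,::-1]); return im,d
E
python3 - <<'E'
from h import *
print(bot.observe())
for n in ["side","top"]:
    print(bot.get_calibration(n))
    im,d=grab(n,n+"0"); np.save(n+"0.npy",d); P=cloud(n,d)
    for t in ["yellow_case","yellow_lid","yellow_hasp"]:
        for r in bot.trace(n,t)[:2]:
            m=r["region"]&(d>0); print(n,t,round(r["score"],2),r["box"],m.sum(),np.median(P[m],0).round(3),P[m].min(0).round(3),P[m].max(0).round(3))
    for t in ["yellow_case","yellow_hasp","blue_hasp_tip","blue_lid_edge"]:
        for r in bot.tip_of(n,t)[:2]:
            a,b=[int(x) for x in r["centre"]]; print(n,t,round(r["score"],2),a,b,P[a,b].round(3))
E
```

```text
{'clock': 0.0, 'qpos': array([-1.24121584,  0.52204568, -0.03630524,  1.60000543,  0.02117286,
        1.02107902, -0.1127648 ]), 'qd': array([-0.0013262 , -0.00114226, -0.00015737,  0.00017474, -0.00020624,
       -0.00138629, -0.00141189]), 'joint_efforts': array([ 8.64230751e-04, -9.27112627e+01,  1.97975881e+00, -3.69909346e+01,
        1.78443524e-02,  8.46288021e-03,  5.19958996e-05]), 'position': array([0.24316818, 0.57539088, 0.23070715]), 'tool_rot': array([-3.14044121e+00,  6.96170834e-05,  2.74180398e+00]), 'force': array([0.32284088, 0.4984861 , 1.04866439]), 'moment': array([0.04878716, 0.05839586, 0.05774702]), 'grip_width': 0.08543684200931596}
{'vertical_fov': 47.11116525791718, 'cx': 253.42992613286702, 'cy': 192.3354350387104, 'origin': array([0.23441189, 0.39780468, 0.77112248]), 'orientation': array([-2.46712473, -0.01298308, -2.35408126])}
side yellow_case 0.75 [64.1, 220.2, 251.8, 382.8] 19462 [0.536 0.287 0.104] [ 0.447  0.131 -0.001] [0.734 0.402 0.191]
side yellow_case 0.21 [182.2, 310.3, 208.0, 332.0] 222 [0.46  0.276 0.168] [0.447 0.24  0.09 ] [0.493 0.29  0.191]
side yellow_lid 0.93 [59.6, 222.2, 232.0, 367.8] 11814 [0.576 0.293 0.121] [ 0.506  0.158 -0.002] [0.732 0.401 0.143]
side yellow_hasp 0.73 [180.5, 309.5, 209.7, 333.4] 224 [0.462 0.276 0.164] [0.447 0.256 0.094] [0.495 0.29  0.191]
side yellow_case 0.72 318 164 [0.513 0.299 0.132]Traceback (most recent call last):
  File "<stdin>", line 10, in <module>
ValueError: it knows: blue_hasp_tip, blue_lid_edge, yellow_case
```

Run:
```python
from h import *
for n in ["side","top"]:
    im,d=grab(n,n+"1"); np.save(n+"1.npy",d); P=cloud(n,d)
    if n=="top":
      print(bot.get_calibration(n))
      for t in ["yellow_case","yellow_lid","yellow_hasp"]:
        for r in bot.trace(n,t)[:1]:
            m=r["region"]&(d>0); print(n,t,round(r["score"],2),r["box"],m.sum(),np.median(P[m],0).round(3),P[m].min(0).round(3),P[m].max(0).round(3))
    for t in ["yellow_case","blue_hasp_tip","blue_lid_edge"]:
        for r in bot.tip_of(n,t)[:2]:
            a,b=[int(x) for x in r["centre"]]; print(n,t,round(r["score"],2),a,b,P[a,b].round(3))
```

```text
side yellow_case 0.62 319 165 [0.511 0.299 0.131]
side blue_hasp_tip 0.78 132 398 [ 0.473 -0.245  0.183]
side blue_lid_edge 0.91 128 355 [ 0.557 -0.232  0.145]
{'vertical_fov': 48.68047479868943, 'cx': 256.0275428016535, 'cy': 190.0146064830154, 'origin': array([0.56216554, 0.00654338, 0.95941117]), 'orientation': array([-3.07124657, -0.02819558, -1.54859485])}
top yellow_case 0.57 [46.5, 163.1, 178.7, 285.3] 13780 [0.56  0.266 0.108] [ 0.418  0.148 -0.005] [0.676 0.424 0.188]
top yellow_lid 0.64 [41.6, 160.0, 171.6, 249.4] 9970 [0.586 0.274 0.116] [ 0.495  0.152 -0.004] [0.688 0.455 0.142]
top yellow_hasp 0.95 [87.6, 251.2, 118.3, 283.8] 518 [0.465 0.27  0.145] [ 0.418  0.252 -0.004] [0.493 0.351 0.188]
top yellow_case 0.56 213 125 [0.57  0.239 0.122]
top blue_hasp_tip 0.93 275 378 [ 0.445 -0.298  0.002]
top blue_lid_edge 0.63 232 366 [ 0.544 -0.231  0.138]
```

View pics/side0.png

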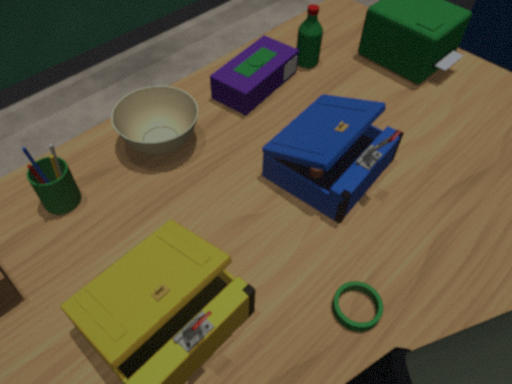

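View pics/top1.png

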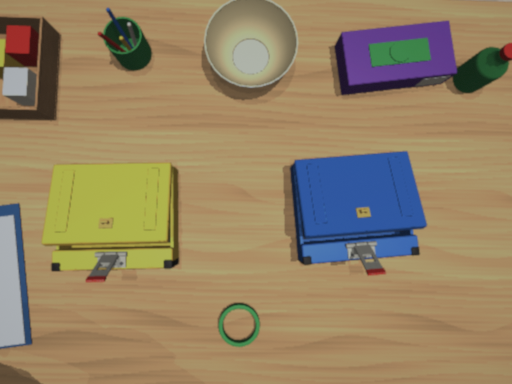

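The two views show the yellow case at left (top view box 46–178, 163–285) with lid ajar and hasp leaning to the robot side (tip at ~97,278). The blue case is at right, about 0.5 m away. Next I'll fit the case pose from the ledge.

Run:
```python
from h import *
for n in ["side","top"]:
    im=cv2.imread(f"pics/{n}1.png"); d=np.load(n+"1.npy"); P=cloud(n,d)
    hsv=cv2.cvtColor(im,cv2.COLOR_BGR2HSV)
    y=(hsv[...,0]>22)&(hsv[...,0]<38)&(hsv[...,1]>150)&(hsv[...,2]>60)&(d>0)&(P[...,1]>0.1)&(P[...,1]<.45)
    tab=(P[...,2]<.02)&(d>0)&(P[...,0]>.3)&(P[...,0]<.7)&(P[...,1]>-.1)&(P[...,1]<.1); print(n,"table z",np.median(P[tab][:,2]))
    m=y&(P[...,2]>.083)&(P[...,2]<.096)&(P[...,0]<.51)
    m=cv2.erode(m.astype(np.uint8),np.ones((2,2)))>0
    Q=P[m]; print(len(Q),np.median(Q,0).round(4))
    r=cv2.minAreaRect(Q[:,:2].astype(np.float32)*1000); print("ledge",r, cv2.boxPoints(r).round(0).tolist())
    m=y&(P[...,2]>.1)&(P[...,0]>.5)
    Q=P[m]; c=Q.mean(0); 
    for k in range(3):
        c=Q.mean(0); nn=np.linalg.svd(Q-c,full_matrices=False)[2][2]; nn*=np.sign(nn[2]); Q=Q[abs((Q-c)@nn)<.005]
    print("lid n",nn.round(3),c.round(3),"tilt",np.arctan2(np.hypot(*nn[:2]),nn[2]),"yaw",np.arctan2(nn[1],nn[0])-np.pi, len(Q))
    print("lid corners", [Q[np.argmin(Q@np.array(v))].round(3).tolist() for v in [(1,1,0),(1,-1,0),(-1,1,0),(-1,-1,0)]])
    red=((hsv[...,0]<8)|(hsv[...,0]>172))&(hsv[...,1]>130)&(P[...,2]>.1)&(P[...,1]>.2)&(P[...,1]<.35)&(P[...,0]<.52)
    print("red",red.sum(),P[red].mean(0).round(4),P[red].min(0).round(3),P[red].max(0).round(3))
```

```text
side table z 0.0006245659149712868
2159 [0.4776 0.3107 0.0906]
ledge ((477.32122802734375, 273.8028564453125), (38.59047317504883, 234.38072204589844), 2.3811609745025635) [[453.0, 390.0], [463.0, 156.0], [501.0, 158.0], [492.0, 392.0]]
lid n [0.284 0.012 0.959] [0.571 0.289 0.123] tilt 0.2880146811422522 yaw -3.0979666508453056 8423
lid corners [[0.521, 0.158, 0.137], [0.51, 0.393, 0.138], [0.653, 0.172, 0.1], [0.638, 0.399, 0.101]]
red 69 [0.4509 0.2774 0.1868] [0.446 0.258 0.163] [0.463 0.289 0.19 ]
top table z -0.0009509237775822132
0 [nan nan nan]
ledge ((0.0, 0.0), (0.0, 0.0), 0.0) [[0.0, 0.0], [0.0, 0.0], [0.0, 0.0], [0.0, 0.0]]
lid n [ 0.063 -0.045  0.997] [0.522 0.261 0.131] tilt 0.07793971063603422 yaw -3.765286916140565 246
lid corners [[0.514, 0.159, 0.125], [0.51, 0.387, 0.137], [0.911, 0.254, 0.108], [0.911, 0.254, 0.108]]
red 100 [0.4514 0.2695 0.1825] [0.447 0.253 0.172] [0.456 0.286 0.188]
  return _methods._mean(a, axis=axis, dtype=dtype,
  ret = um.true_divide(
```

Run:
```python
from h import *
im=cv2.imread("pics/top1.png")[150:300,30:190]; cv2.imwrite("pics/z1.png",cv2.resize(im,None,fx=4,fy=4,interpolation=2))
```

```text
(no output)
```

View pics/z1.png

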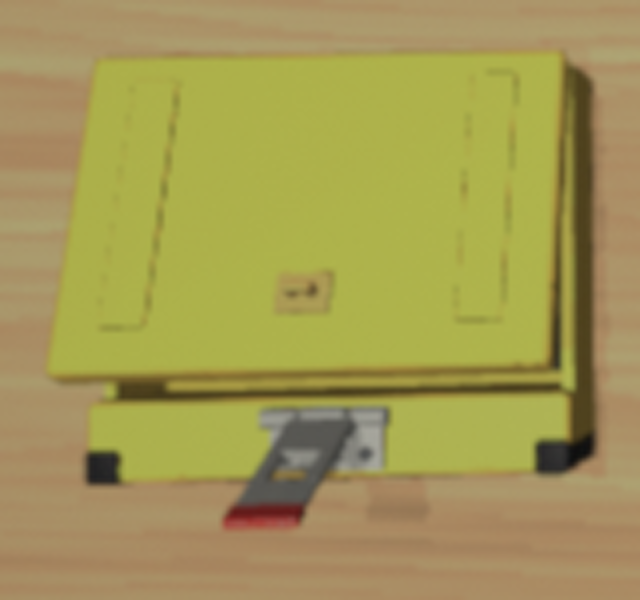

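Both cues agree on a yaw of about 0.042 rad: the ledge edges and the lid normal. Case origin is about (0.562, 0.277). The lid angle is 0.288, and the hasp is at about 1.95 rad, in the stated ranges. Now I'll move above the lid with the fingers shut.

```bash
python3 -m inch '[{"rz":-0.146,"hand":1},{"rz":-0.146,"hand":1},{"rz":-0.148,"hand":1},{"hand":1}]' 40; python3 -m inch '[{"dx":-34,"dy":-30.7},{"dx":-34,"dy":-30.7},{"dx":-34,"dy":-30.7},{"dx":-34,"dy":-30.7},{"dx":-34,"dy":-30.7},{"dx":-34,"dy":-30.7},{"dx":-34,"dy":-30.7},{"dx":-34,"dy":-30.7},{"dx":-34,"dy":-30.7},{}]'
```

```text
schema error: expected keys dx, dy, dz, rx, ry, rz, hand
schema error: expected keys dx, dy, dz, rx, ry, rz, hand
```

```bash
python3 -m inch '[{"dx":0,"dy":0,"dz":0,"rx":0,"ry":0,"rz":-0.146,"hand":1},{"dx":0,"dy":0,"dz":0,"rx":0,"ry":0,"rz":-0.146,"hand":1},{"dx":0,"dy":0,"dz":0,"rx":0,"ry":0,"rz":-0.148,"hand":1},{"dx":0,"dy":0,"dz":0,"rx":0,"ry":0,"rz":0,"hand":1}]' 40; python3 -m inch '[{"dx":-34,"dy":-30.7,"dz":0,"rx":0,"ry":0,"rz":0,"hand":1},{"dx":-34,"dy":-30.7,"dz":0,"rx":0,"ry":0,"rz":0,"hand":1},{"dx":-34,"dy":-30.7,"dz":0,"rx":0,"ry":0,"rz":0,"hand":1},{"dx":-34,"dy":-30.7,"dz":0,"rx":0,"ry":0,"rz":0,"hand":1},{"dx":-34,"dy":-30.7,"dz":0,"rx":0,"ry":0,"rz":0,"hand":1},{"dx":-34,"dy":-30.7,"dz":0,"rx":0,"ry":0,"rz":0,"hand":1},{"dx":-34,"dy":-30.7,"dz":0,"rx":0,"ry":0,"rz":0,"hand":1},{"dx":-34,"dy":-30.7,"dz":0,"rx":0,"ry":0,"rz":0,"hand":1},{"dx":-34,"dy":-30.7,"dz":0,"rx":0,"ry":0,"rz":0,"hand":1},{"dx":0,"dy":0,"dz":0,"rx":0,"ry":0,"rz":0,"hand":1}]'
```

```text
clock: 1.2
position: [0.2434, 0.5756, 0.2313]
tool_rot: [3.142, -0.0, -3.099]
force: [0.5, -0.3, -0.3]
grip_width: 0.0281
clock: 2.2
position: [0.5648, 0.306, 0.231]
tool_rot: [-3.139, 0.002, -3.114]
force: [-0.7, 0.6, -0.5]
grip_width: -0.0001
```

```bash
python3 -m inch '[{"dx":0,"dy":0,"dz":30,"rx":0,"ry":0,"rz":0,"hand":1},{"dx":0,"dy":0,"dz":30,"rx":0,"ry":0,"rz":0,"hand":1},{"dx":0,"dy":0,"dz":30,"rx":0,"ry":0,"rz":0,"hand":1},{"dx":0,"dy":0,"dz":15,"rx":0,"ry":0,"rz":0,"hand":1},{"dx":0,"dy":0,"dz":8,"rx":0,"ry":0,"rz":0,"hand":1},{"dx":0,"dy":0,"dz":8,"rx":0,"ry":0,"rz":0,"hand":1},{"dx":0,"dy":0,"dz":0,"rx":0,"ry":0,"rz":0,"hand":1}]'; python3 -m inch '[{"dx":0,"dy":0,"dz":6,"rx":0,"ry":0,"rz":0,"hand":1},{"dx":0,"dy":0,"dz":6,"rx":0,"ry":0,"rz":0,"hand":1},{"dx":0,"dy":0,"dz":5,"rx":0,"ry":0,"rz":0,"hand":1},{"dx":0,"dy":0,"dz":3,"rx":0,"ry":0,"rz":0,"hand":1},{"dx":0,"dy":0,"dz":0,"rx":0,"ry":0,"rz":0,"hand":1}]'
```

```text
clock: 2.9
position: [0.5602, 0.312, 0.1102]
tool_rot: [-3.142, 0.0, -3.102]
force: [0.4, -0.3, -0.0]
grip_width: -0.0
clock: 3.4
position: [0.5601, 0.3119, 0.0902]
tool_rot: [-3.141, -0.0, -3.102]
force: [-0.1, 0.7, 0.5]
grip_width: -0.0003
```

```bash
python3 -m inch '[{"dx":0,"dy":0,"dz":2,"rx":0,"ry":0,"rz":0,"hand":1},{"dx":0,"dy":0,"dz":2,"rx":0,"ry":0,"rz":0,"hand":1},{"dx":0,"dy":0,"dz":0,"rx":0,"ry":0,"rz":0,"hand":1}]'
python3 - <<'E'
from h import *
im,d=grab("side","side2");P=cloud("side",d)
cv2.imwrite("pics/side2z.png",cv2.resize(im[200:384,40:300,::-1],None,fx=3,fy=3))
E
```

```text
clock: 3.7
position: [0.5604, 0.3121, 0.0895]
tool_rot: [3.141, 0.001, -3.102]
force: [-18.8, -9.8, 54.8]
grip_width: -0.0002
```

View pics/side2z.png

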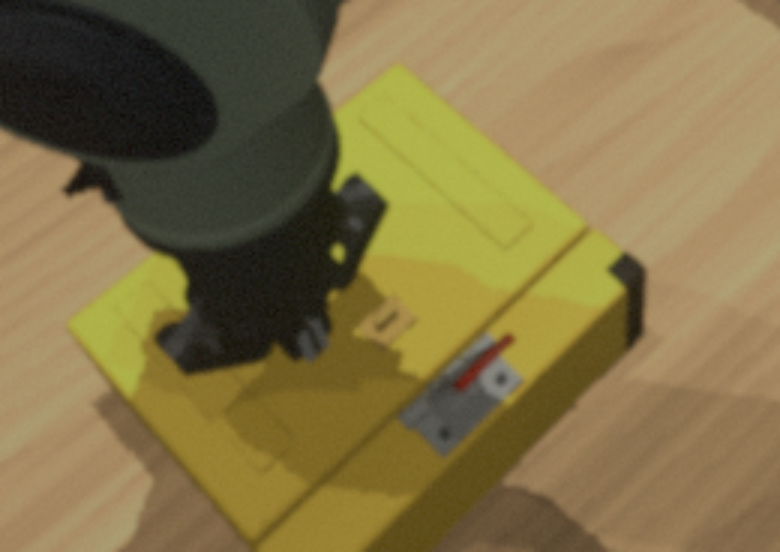

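Lid reads shut: the fingertips stopped at z 0.0895 under 55 N, and no gap shows at the ledge seam. I'll lift and move to the robot side of the hasp.

```bash
python3 -m inch '[{"dx":0,"dy":0,"dz":-20,"rx":0,"ry":0,"rz":0,"hand":1},{"dx":0,"dy":0,"dz":-45,"rx":0,"ry":0,"rz":0,"hand":1},{"dx":0,"dy":0,"dz":-45,"rx":0,"ry":0,"rz":0,"hand":1},{"dx":0,"dy":0,"dz":-45,"rx":0,"ry":0,"rz":0,"hand":1},{"dx":36,"dy":-9,"dz":0,"rx":0,"ry":0,"rz":0,"hand":1},{"dx":36,"dy":-9,"dz":0,"rx":0,"ry":0,"rz":0,"hand":1},{"dx":36,"dy":-9,"dz":0,"rx":0,"ry":0,"rz":0,"hand":1},{"dx":36.5,"dy":-8,"dz":0,"rx":0,"ry":0,"rz":0,"hand":1},{"dx":0,"dy":0,"dz":0,"rx":0,"ry":0,"rz":0,"hand":1}]'
python3 - <<'E'
from h import *
for n in ("side","top"):
    im,d=grab(n,n+"3");P=cloud(n,d)
    hsv=cv2.cvtColor(im,cv2.COLOR_RGB2HSV)
    y=(hsv[...,0]>22)&(hsv[...,0]<38)&(hsv[...,1]>150)&(hsv[...,2]>60)&(P[...,1]>.1)&(P[...,1]<.45)&(P[...,0]<.68)&(P[...,2]>.05)
    for lo,hi in((.455,.49),(.51,.53),(.57,.6),(.62,.65)):
        Q=P[y&(P[...,0]>lo)&(P[...,0]<hi)]; print(n,lo,len(Q),np.median(Q[:,2]) if len(Q) else None)
    Q=P[y&(P[...,2]>.08)]; print(cv2.minAreaRect(Q[:,:2].astype(np.float32)*1000))
    red=((hsv[...,0]<8)|(hsv[...,0]>172))&(hsv[...,1]>130)&(P[...,2]>.1)&(P[...,1]>.2)&(P[...,1]<.35)&(P[...,0]<.52)
    print("red",red.sum(),P[red].mean(0).round(4) if red.any() else 0)
    cv2.imwrite(f"pics/{n}3z.png",cv2.resize(im[140:384,20:260,::-1],None,fx=2.4,fy=2.4))
E
```

```text
clock: 4.65
position: [0.4138, 0.2702, 0.2416]
tool_rot: [-3.141, -0.001, -3.1]
force: [0.6, 0.8, 0.5]
grip_width: 0.0002
side 0.455 1146 0.0888266674953232
side 0.51 39 0.08915664330933182
side 0.57 54 0.08928033449135431
side 0.62 40 0.09041473153655244
((450.1927795410156, 283.94696044921875), (430.24871826171875, 230.1868896484375), 0.32860666513442993)
red 0 0
top 0.455 37 0.08902721445822281
top 0.51 26 0.0853751941747441
top 0.57 46 0.0825568991177793
top 0.62 41 0.08074304383599784
((516.6995849609375, 228.52801513671875), (153.3676300048828, 293.8791198730469), 37.58252716064453)
red 101 [0.4513 0.2693 0.1827]
```

View pics/side3z.png

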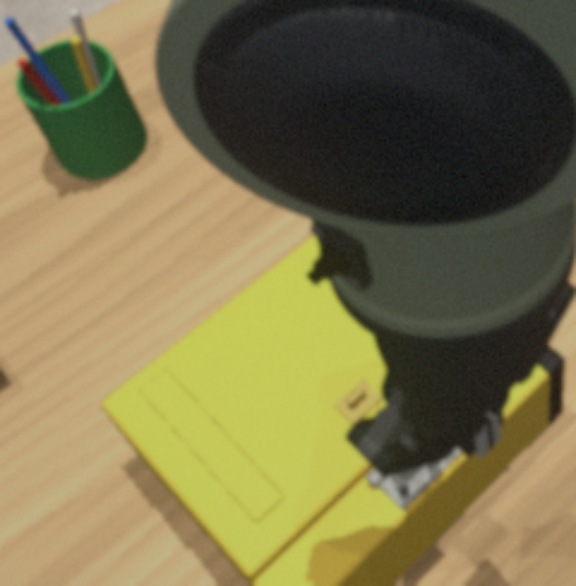

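Lid top is level at about 0.089–0.090 and the hasp is untouched (red tip still at 0.451, 0.269, 0.183). Next: descend behind the hasp and push it past upright.

```bash
python3 -m inch '[{"dx":0,"dy":0,"dz":33,"rx":0,"ry":0,"rz":0,"hand":1},{"dx":0,"dy":0,"dz":33,"rx":0,"ry":0,"rz":0,"hand":1},{"dx":-12,"dy":0,"dz":0,"rx":0,"ry":0,"rz":0,"hand":1},{"dx":-12,"dy":0,"dz":0,"rx":0,"ry":0,"rz":0,"hand":1},{"dx":-12,"dy":0,"dz":0,"rx":0,"ry":0,"rz":0,"hand":1},{"dx":-12,"dy":0,"dz":0,"rx":0,"ry":0,"rz":0,"hand":1},{"dx":-12,"dy":0,"dz":0,"rx":0,"ry":0,"rz":0,"hand":1},{"dx":-12,"dy":0,"dz":0,"rx":0,"ry":0,"rz":0,"hand":1},{"dx":0,"dy":0,"dz":0,"rx":0,"ry":0,"rz":0,"hand":1}]'
python3 - <<'E'
from h import *
print(bot.observe()["position"])
for n in ("side","top"):
    im,d=grab(n,n+"4");P=cloud(n,d)
    hsv=cv2.cvtColor(im,cv2.COLOR_RGB2HSV)
    red=((hsv[...,0]<8)|(hsv[...,0]>172))&(hsv[...,1]>130)&(P[...,2]>.1)&(P[...,1]>.2)&(P[...,1]<.35)&(P[...,0]<.6)
    print("red",n,red.sum(),P[red].mean(0).round(4) if red.any() else 0)
cv2.imwrite("pics/4z.png",cv2.resize(im[140:384,20:260,::-1],None,fx=2.4,fy=2.4))
E
```

```text
clock: 5.65
position: [0.4907, 0.2738, 0.1754]
tool_rot: [3.141, 0.001, -3.103]
force: [-0.7, -1.4, 0.0]
grip_width: 0.0001
[0.49074493 0.27382097 0.17536568]
red side 3 [0.3546 0.2375 0.6091]
red top 35 [0.5053 0.2697 0.1954]
```

View pics/4z.png

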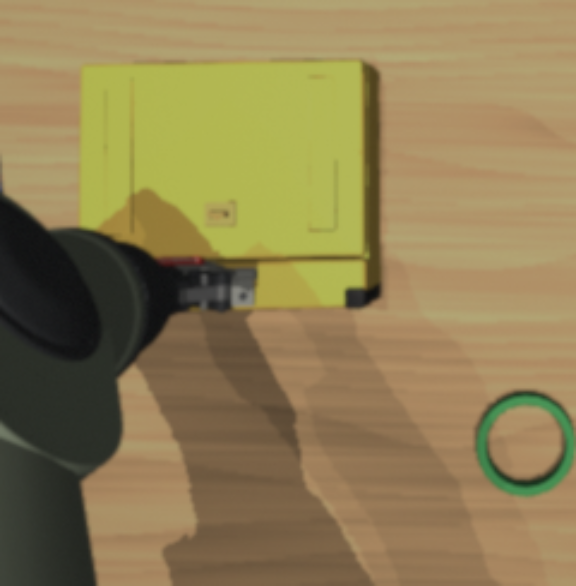

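The tip is now at (0.505, 0.270, 0.195), past upright as planned. I'll follow the arc down.

```bash
python3 -m inch '[{"dx":-15,"dy":0,"dz":0,"rx":0,"ry":0,"rz":0,"hand":1},{"dx":-11,"dy":0,"dz":5,"rx":0,"ry":0,"rz":0,"hand":1},{"dx":-11,"dy":0,"dz":7,"rx":0,"ry":0,"rz":0,"hand":1},{"dx":-10,"dy":0,"dz":8,"rx":0,"ry":0,"rz":0,"hand":1},{"dx":-8,"dy":0,"dz":10,"rx":0,"ry":0,"rz":0,"hand":1},{"dx":-7,"dy":0,"dz":11,"rx":0,"ry":0,"rz":0,"hand":1},{"dx":-5,"dy":0,"dz":12,"rx":0,"ry":0,"rz":0,"hand":1},{"dx":-5,"dy":0,"dz":11,"rx":0,"ry":0,"rz":0,"hand":1},{"dx":-4,"dy":0,"dz":8,"rx":0,"ry":0,"rz":0,"hand":1},{"dx":0,"dy":0,"dz":0,"rx":0,"ry":0,"rz":0,"hand":1}]'
python3 - <<'E'
from h import *
print(bot.observe()["position"])
for n in ("side","top"):
    im,d=grab(n,n+"5");P=cloud(n,d)
    hsv=cv2.cvtColor(im,cv2.COLOR_RGB2HSV)
    red=((hsv[...,0]<8)|(hsv[...,0]>172))&(hsv[...,1]>130)&(P[...,2]>.08)&(P[...,1]>.2)&(P[...,1]<.35)&(P[...,0]<.65)&(P[...,2]<.25)
    print("red",n,red.sum(),P[red].mean(0).round(4) if red.any() else 0)
    cv2.imwrite(f"pics/{n}5z.png",cv2.resize(im[140:384,20:260,::-1],None,fx=2.4,fy=2.4))
E
```

```text
clock: 6.75
position: [0.5649, 0.2767, 0.1019]
tool_rot: [-3.141, -0.001, -3.102]
force: [-0.1, 0.7, -0.5]
grip_width: -0.0001
[0.56485221 0.27671293 0.10186521]
red side 0 0
red top 60 [0.5824 0.2699 0.1077]
```

View pics/side5z.png

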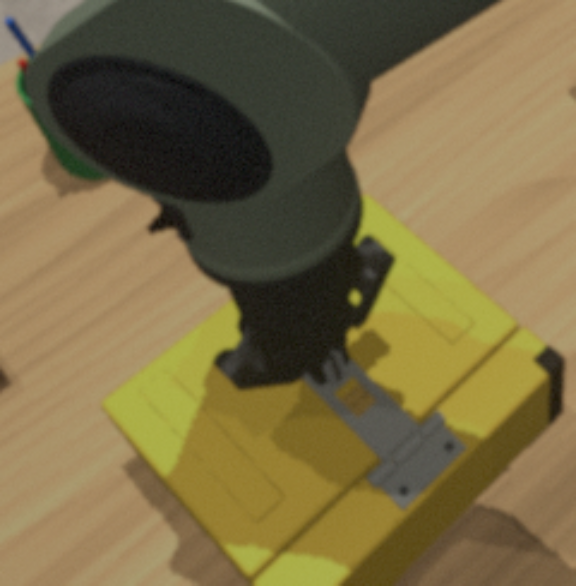

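View pics/top5z.png

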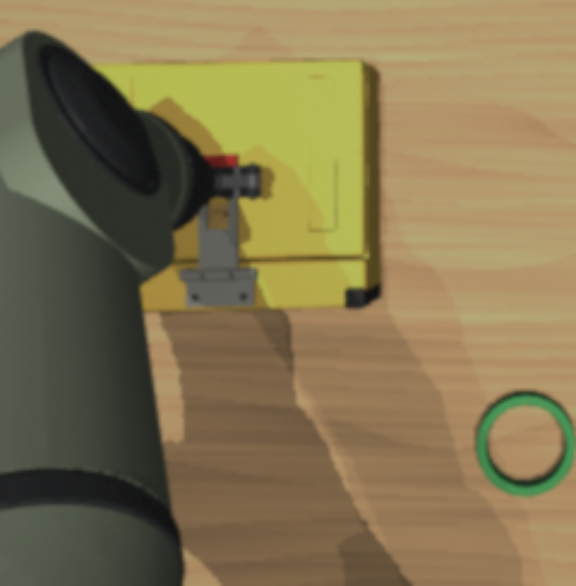

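The catch shows inside the slot and the tip is at z ≈ 0.108. I'll press the tab flat.

```bash
python3 -m inch '[{"dx":-2,"dy":0,"dz":3,"rx":0,"ry":0,"rz":0,"hand":1},{"dx":0,"dy":0,"dz":2.5,"rx":0,"ry":0,"rz":0,"hand":1},{"dx":0,"dy":0,"dz":1,"rx":0,"ry":0,"rz":0,"hand":1},{"dx":0,"dy":0,"dz":0,"rx":0,"ry":0,"rz":0,"hand":1}]'
```

```text
clock: 7.25
position: [0.5672, 0.2772, 0.0971]
tool_rot: [3.141, 0.0, -3.101]
force: [1.0, 0.0, 2.2]
grip_width: 0.0002
```

```bash
python3 -m inch '[{"dx":0,"dy":0,"dz":1,"rx":0,"ry":0,"rz":0,"hand":1},{"dx":0,"dy":0,"dz":1,"rx":0,"ry":0,"rz":0,"hand":1},{"dx":0,"dy":0,"dz":0,"rx":0,"ry":0,"rz":0,"hand":1}]'
```

```text
clock: 7.55
position: [0.5672, 0.2773, 0.0964]
tool_rot: [3.141, 0.001, -3.101]
force: [-7.1, -3.2, 25.5]
grip_width: -0.0004
```

```bash
python3 -m inch '[{"dx":0,"dy":0,"dz":1,"rx":0,"ry":0,"rz":0,"hand":1},{"dx":0,"dy":0,"dz":0,"rx":0,"ry":0,"rz":0,"hand":1}]';  python3 -m inch '[{"dx":0,"dy":0,"dz":-20,"rx":0,"ry":0,"rz":0,"hand":1},{"dx":0,"dy":0,"dz":-40,"rx":0,"ry":0,"rz":0,"hand":1},{"dx":0,"dy":0,"dz":-45,"rx":0,"ry":0,"rz":0,"hand":1},{"dx":20,"dy":40,"dz":-10,"rx":0,"ry":0,"rz":0,"hand":1},{"dx":20,"dy":40,"dz":0,"rx":0,"ry":0,"rz":0,"hand":1},{"dx":20,"dy":40,"dz":0,"rx":0,"ry":0,"rz":0,"hand":1},{"dx":20,"dy":40,"dz":0,"rx":0,"ry":0,"rz":0,"hand":1},{"dx":20,"dy":40,"dz":0,"rx":0,"ry":0,"rz":0,"hand":1},{"dx":0,"dy":0,"dz":0,"rx":0,"ry":0,"rz":0,"hand":1}]'
python3 - <<'E'
from h import *
print(bot.observe()["position"])
for n in ("side","top"):
    im,d=grab(n,n+"6");P=cloud(n,d)
    hsv=cv2.cvtColor(im,cv2.COLOR_RGB2HSV)
    red=((hsv[...,0]<8)|(hsv[...,0]>172))&(hsv[...,1]>130)&(P[...,2]>.08)&(P[...,1]>.2)&(P[...,1]<.35)&(P[...,0]<.65)&(P[...,2]<.25)
    print("red",n,red.sum(),P[red].mean(0).round(4) if red.any() else 0)
    for t in ["blue_hasp_tip","blue_lid_edge"]:
        for r in bot.tip_of(n,t)[:1]: print(n,t,round(r["score"],2),r["centre"])
    y=(hsv[...,0]>22)&(hsv[...,0]<38)&(hsv[...,1]>150)&(hsv[...,2]>60)&(P[...,1]>.15)&(P[...,1]<.39)&(P[...,2]>.07)
    for lo,hi in((.455,.49),(.51,.54),(.57,.6),(.62,.65)):
        Q=P[y&(P[...,0]>lo)&(P[...,0]<hi)]; print(n,lo,len(Q),np.median(Q[:,2]) if len(Q) else None)
    cv2.imwrite(f"pics/{n}6z.png",cv2.resize(im[140:384,20:260,::-1],None,fx=2.4,fy=2.4))
E
```

```text
clock: 7.75
position: [0.5673, 0.2774, 0.096]
tool_rot: [3.141, 0.001, -3.102]
force: [-10.5, -5.8, 35.9]
grip_width: 0.0001
clock: 8.65
position: [0.454, 0.4789, 0.2085]
tool_rot: [3.139, -0.002, -3.094]
force: [-0.5, 0.1, -0.6]
grip_width: 0.0002
[0.45402301 0.47889288 0.20849034]
red side 91 [0.5837 0.2786 0.0983]
side 0.455 595 0.08681522275593401
side 0.51 24 0.0913258624556863
side 0.57 45 0.09155795398478339
side 0.62 4 0.09070429730168666
red top 78 [0.5822 0.2756 0.0963]
top blue_hasp_tip 0.86 [278.6, 375.5]
top blue_lid_edge 0.67 [231.0, 368.0]
top 0.455 12 0.08715540443797265
top 0.51 31 0.08594882588139863
top 0.57 34 0.08477358151539827
top 0.62 29 0.08090021830509209
```

View pics/side6z.png

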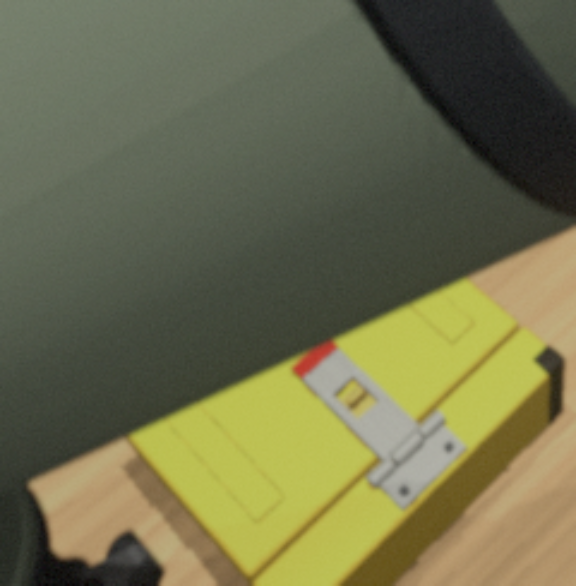

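View pics/top6.png

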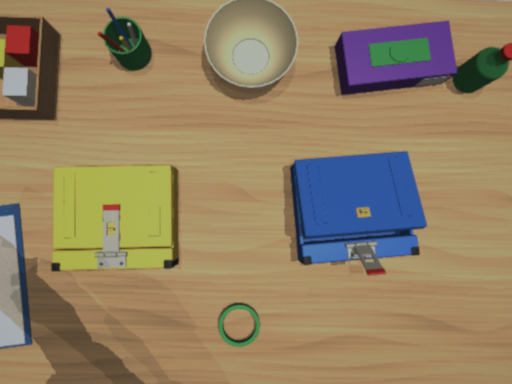

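Top view: yellow hasp lies flat over the catch (red tip at 111,207, catch at 111,228) and the lid is shut. The blue case looks unchanged. I'll confirm that with a pixel difference, then hand in.

Run:
```python
import cv2,numpy as np
a=cv2.imread("pics/top1.png").astype(int);b=cv2.imread("pics/top6.png").astype(int)
D=cv2.blur(abs(a-b).max(2).astype(np.float32),(5,5))
print("blue region",D[145:280,285:430].max(),"bare bench",D[120:160,200:280].max(),"yellow",D[150:290,40:185].max())
from workcell import bot
print(bot.job_done())
```

```text
blue region 1.68 bare bench 1.08 yellow 120.04
the job is handed in; nothing more can be done
None
```

The yellow case is closed and latched, and I handed the job in at about 9 s of the 45 s allowed.

- **Lid:** I pressed it down with the closed fingertips until it stopped at z 0.0895 m under about 55 N. No gap shows at the front seam. The side camera reads the lid top level at about 0.09 m. The top camera reads it 5–9 mm lower towards the back edge, both after the press and at the end. I trusted the side camera and the contact height.
- **Hasp:** I swung it over and pressed the end tab until it stopped at z 0.096 m, with up to 36 N. After lifting clear, the red tip reads 0.096–0.098 m (0.097 m is flat), and the catch shows through the slot in both views.
- **Blue case:** I did not touch it. The top pictures before and after differ by at most 1.7 grey levels there, against 1.1 on bare bench. In the last side picture the point detector found neither of the blue case's points; in the top picture it placed them within about 4 pixels of the start.

The robot was clear of everything at hand-in, and the wrist force read about zero.

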